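Set the specimen carriage in the viewing cabinet to its index

TASK

Pull the front flap of the viewing cabinet all the way down, slide the specimen carriage inside along its rods until its pointer stands tip to tip with the pointed index block, and let go of it. Then push the flap fully shut again, with the carriage still at the index, and leave the glassware and other things on the bench where they stand.

Things in the scene. Friction and masses are not known exactly. Their poses are not given: they have to be found in the camera images.
- cabinet: White cabinet fixed to the bench, flap facing about world -y (all sizes in mm): 400 wide (y), 210 deep (x), 179 tall; inner floor 35 up, inside 384 wide. Clear roof over its whole depth, underside 172 up: reach in slantwise past the flap, 35 to 50 degrees off vertical. Control box, 30 thick, on the +y side. Origin: middle of front lower edge, bench level. x: inwards, y: along the slide, z: up.
- flap (a joint): Angle of the bottom-hinged front flap: 0 fully shut (upright), 1.25 rad all the way down on its stop, swinging out to cabinet -x; it then slopes 18 degrees above level. Starts shut or ajar. Stiff hinge: stays where left, takes 3 to 6 N at the bar. White panel, 8 thick, 390 wide, reaching 141 from the hinge.
- flap_hinge (a point): Middle of the flap's hinge line (along cabinet y): 4 in front of the cabinet's front face, 35 above the bench, in the mid-plane of the flap panel.
- flap_bar (a point): Middle of the flap's steel handle bar: round, 10 thick, 120 long along cabinet y, on two posts 110 apart, in the plane of the panel and beyond its free edge. Bar centre 175 from the hinge line; open gap of 29 between bar and panel edge. When shut the bar stands 31 above the roof's top.
- carriage (a joint): Position of the specimen carriage along its rods, 0 to 0.160 m, growing towards cabinet +y; starts near 0. It slides with about 2.5 N of friction (more when fast) and stays where it is left.
- grip_tab (a point): Grip point of the carriage's upright aluminium tab, 12 thick along cabinet y, 24 along x, its top 19 above this point. It is 16 behind the cabinet's front face, 85 above the bench. The carriage plate below (80 along y, 136 along x) has its top 53 above the bench; a flat glass dish, 80 across and 14 tall, is fixed on it, centred 76 behind the tab.
- pointer_tip (a point): Tip of the pointed nose on the rear edge of the carriage, pointing to cabinet +x; top of the nose, 53 above the bench, 141 behind the tab, at the same cabinet y as the tab. It moves with the carriage.
- index_tip (a point): Tip of the nose of the fixed steel index block (30 wide, 24 tall) on the cabinet floor behind the carriage; points to cabinet -x, 3 beyond the pointer's path; same axes as the cabinet. They are tip to tip when both have the same cabinet y. It lies towards +y of where the carriage starts and does not stop the carriage.
- beaker_mid (a point): Centre (half-way up) of a bystander: open glass beaker, 68 wide, 85 tall (mm); leave it alone.
- flask_mid (a point): Centre (half-way up) of a bystander: conical glass flask, 76 wide at the foot, 120 tall (mm); leave it alone.
- jar_mid (a point): Centre (half-way up) of a bystander: white screw jar, 60 wide, 75 tall (mm); leave it alone.
- amber_bottle_mid (a point): Centre (half-way up) of a bystander: amber glass bottle, 56 wide, 130 tall (mm); leave it alone.
- funnel_mid (a point): Centre (half-way up) of a bystander: white funnel standing on its mouth, 80 wide, 85 tall (mm); leave it alone.
- spatula_mid (a point): Centre (half-way up) of a bystander: flat steel spatula with a wooden handle, lying down, 180 long (mm); leave it alone.
- crucible_mid (a point): Centre (half-way up) of a bystander: small white ceramic bowl, 48 wide, 40 tall (mm); leave it alone.

How it is judged:
On the way, in this order (a step that is already met when the one before it is completed fails the run):
1. the flap is pulled all the way down (value of joint flap above 1.18 rad), for 0.2 s.
2. with the flap down, the carriage stands still with its pointer at the index, let go (y of pointer_tip in the frame of index_tip between -0.004 and 0.004 m and value of joint flap above 1.1 rad and velocity of joint carriage between -0.005 and 0.005 m/s and contact force between the fingers and carriage below 0.1 N), for 0.3 s.
At the end, for the whole second after the job is handed in: The carriage's pointer is within 4 mm of the index along the slide, the flap is shut to within 0.06 rad, and both are at rest (y of pointer_tip in the frame of index_tip between -0.004 and 0.004 m and value of joint flap below 0.06 rad and velocity of joint flap between -0.02 and 0.02 rad/s and velocity of joint carriage between -0.005 and 0.005 m/s); the robot touches nothing.
It fails at once if a bystander is knocked over or moved more than 30 mm (distance of any of beaker_mid, flask_mid, jar_mid, amber_bottle_mid, funnel_mid, spatula_mid, crucible_mid from where it was at the start of the episode above 0.03 m).
It also fails if it takes over 72 s, if anything falls off the work surface, if the arm or the gripper's body presses on something with over 40 N, if the wrist force passes 120 N, or if a joint passes its speed limit or range.

ROBOT

A 7-joint arm with a two-finger parallel gripper is mounted at the origin on the work surface. World frame = base frame: x ahead of the robot, y to its left, z up, the work surface at z = 0. Lengths are in m, angles in rad, forces in N, time in s.
With the tool pointing down it reaches from about 0.425 to 0.925 m from the base axis. Payload 6.8 kg.
Tool frame: the origin (TCP) lies midway between the tips of the shut fingers; the grasp point (between the pads) lies 19 mm behind it; z points along the fingers, y is the line along which they close (so a half turn about z gives the same grasp; the last joint's range is limited). The gripper opens to 85 mm and grips with 20 to 120 N. Pads are 22 mm wide; open, the fingers measure 114 mm over their backs; the gripper's body (76 mm by 85 mm) begins 54 mm behind the grasp point. The pads swing forward as they close: fully open they stand 13 mm farther back than shut.
Start: joints at [1.221, 0.477, 0.022, 1.555, -0.011, 1.109, -0.083], TCP at [0.162, -0.655, 0.231] pointing down, gripper open.
Joint ranges: [-2.96, 2.96], [-0.34, 2.1], [-1.41, 1.46], [0.24, 2.44], [-1.37, 4.51], [0.17, 1.92], [-2.96, 2.96]. Speed limits (rad/s): [2.39, 2.39, 3.14, 3.14, 3.14, 3.14, 3.14].

INTERFACE

Orientations are given as a rotation vector (axis times angle).
In Python, from bench import r gives the robot as it stands.
- The arm moves only by the tool servo_tool, never from a script. Its arguments are lists of equal length, an entry for each row: "turn": the turn, a rotation vector about the world's x, y, z in units of 5 degrees (1.0 is 5 degrees), a list of three; "slide": the shift along the world's x, y, z in units of 30 mm (1.0 is 30 mm), a list of three; "hand": the opening, from 0 (shut) to 1 (fully open). In form: {"turn": [[rx, ry, rz], ...], "slide": [[dx, dy, dz], ...], "hand": [hand, ...]}. A call has 1 to 8 rows; each row is the pose to reach, as a shift and turn from the pose commanded when the call began; what a row does not reach only later rows make up. A row lasts 1/8 s, in which the tool goes at most 62.5 mm and 10.7 degrees, less where a joint would pass 70% of its speed; a pose out of reach is approached as far as the arm can. A call with a gripper value outside its range is refused whole. The fingers move at their own pace and stop on an object; "squeeze" is the grip in N (left out, the last holds). Time passes only in rows, so rows that repeat a pose let the fingers close. It gives the time, the measured TCP pose, the force, the opening and the grip force at its end, in the units of the state.
- r.get_obs(): the state, without advancing time (a new reading comes with each control period).
- r.grab_frame(name): name is "scene" or "side" or "wrist"; returns (picture, depth): 480x640x3 uint8, red, green, blue; 480x640 float32, m along the optical axis (not along the pixel's ray), 0 where there is no reading.
- r.get_calibration(name): a dict with "fovy" (degrees; the focal length in pixels is half the picture's height over the tangent of half this angle, whatever the lens; pixels are square), "cx", "cy" (the principal point, pixels), "k1" (the pictures are not rectified: a ray, as slopes to the right and down, at radius r is drawn at 1 + k1 r^2 times it, then the intrinsics apply), "R" (3x3) and "t" (3): a world point X has camera coordinates R X + t. Camera axes: x right, y down, z forward; pixel columns grow to the right and rows downward; lengths in m; the calibration is good to about 2 mm. A picture is of the moment at which its call begins: read the wrist's pose just before it. get_calibration takes no time and is no camera call; for the wrist camera it gives the pose at the moment of the call.
- r.hand_in(): hands the job in; it is judged then, once.
The state is a dict: "clock": time; "joints": joint angles; "qvel": joint speeds; "tau": joint torques, N m; "tcp_pos": TCP position; "orientation": TCP orientation; "contact_force": force on the tool from outside, world axes, zero at the start; "moment": the same for the moment, N m; "grip_width": finger opening in m; "gripper_force": force on a finger pad.
Only numpy, scipy, OpenCV 4.12 (cv2) and the standard library are available. Lean on these libraries where they do the work, as an engineer would, in place of code of your own. Each camera call takes 0.05 s, during which the arm holds its last target. There are 200 camera calls.

## Working session

There is one attempt and no reset: what is moved stays moved. The work goes in short steps, Python scripts to look and compute and a tool call to move; the robot and the scene stay as the last step left them, time stands still between calls to the robot, and variables do not carry over. Pictures are saved under pics/ and viewed, at most 10 in all, crops included, and the job is handed in when it is done.

Besides the shell and the picture viewer there is one more tool, called after ">>>" as name(argument=value, ...) on one line, values as JSON. servo_tool: Moves the arm, as the interface text tells. Its arguments: {"type":"object","properties":{"turn":{"type":"array"},"slide":{"type":"array"},"hand":{"type":"array"},"squeeze":{"type":"number"}},"required":["turn","slide","hand"]}

```bash
mkdir -p pics
cat > h.py <<'E'
import numpy as np, cv2
from bench import r
def grab(n,save=None):
    c=r.get_calibration(n); p,d=r.grab_frame(n)
    np.savez(f'pics/{n}.npz',p=p,d=d,R=c['R'],t=c['t'],k=[c['fovy'],c['cx'],c['cy'],c['k1']])
    if save: cv2.imwrite(f'pics/{save}.png',p[...,::-1])
    return c,p,d
def load(n):
    z=np.load(f'pics/{n}.npz');k=z['k']
    return dict(fovy=k[0],cx=k[1],cy=k[2],k1=k[3],R=z['R'],t=z['t']),z['p'],z['d']
def slopes(c,u,v):
    f=240/np.tan(np.radians(c['fovy'])/2)
    K=np.array([[f,0,c['cx']],[0,f,c['cy']],[0,0,1.]])
    q=np.stack([np.ravel(u),np.ravel(v)],-1).astype(float)[:,None]
    return cv2.undistortPoints(q,K,np.array([c['k1'],0,0,0.]))[:,0]
def ray(c,u,v):
    s=slopes(c,u,v); d=np.c_[s,np.ones(len(s))]@np.array(c['R']); o=-np.array(c['R']).T@np.array(c['t'])
    return o,d
def onz(c,u,v,z):
    o,d=ray(c,u,v); return o+d*((z-o[2])/d[:,2])[:,None]
def cloud(c,d):
    v,u=np.mgrid[:480,:640]; s=slopes(c,u,v); D=d.ravel()[:,None]
    P=(np.c_[s*D,D]-np.array(c['t']))@np.array(c['R']); P[D[:,0]==0]=np.nan
    return P.reshape(480,640,3)
def proj(c,X):
    X=np.atleast_2d(X)@np.array(c['R']).T+c['t']; s=X[:,:2]/X[:,2:]; f=240/np.tan(np.radians(c['fovy'])/2)
    s=s*(1+c['k1']*(s**2).sum(1,keepdims=True)); return s*f+[c['cx'],c['cy']]
E
python3 - <<'E'
from h import *
o=r.get_obs(); print({k:np.round(v,3) for k,v in o.items()})
for n in ('scene','side'):
    c,p,d=grab(n,n+'0'); print(n,-np.array(c['R']).T@c['t'],c['R'][2],c['fovy'])
E
```

```text
{'clock': np.float64(0.0), 'joints': array([ 1.221,  0.478,  0.022,  1.556, -0.012,  1.109, -0.083]), 'qvel': array([ 0.   , -0.002, -0.   , -0.001, -0.001, -0.   ,  0.001]), 'tau': array([-1.0000e-03, -5.9645e+01,  1.6080e+00, -2.8119e+01,  1.2000e-02,
        1.0000e-02,  0.0000e+00]), 'tcp_pos': array([ 0.161, -0.655,  0.23 ]), 'orientation': array([-3.117e+00, -3.790e-01,  1.000e-03]), 'contact_force': array([-0.549,  0.854,  0.131]), 'moment': array([-0.005,  0.014, -0.013]), 'gripper_force': np.float64(0.0), 'grip_width': np.float64(0.085)}
scene [ 1.22367657 -0.22496437  1.23352859] [-0.53042418  0.15848427 -0.83278624] 55.94757808053516
side [ 0.08820284 -0.15598229  1.1133976 ] [ 0.40982319  0.14405334 -0.90071837] 52.685648671971244
```

View pics/scene0.png

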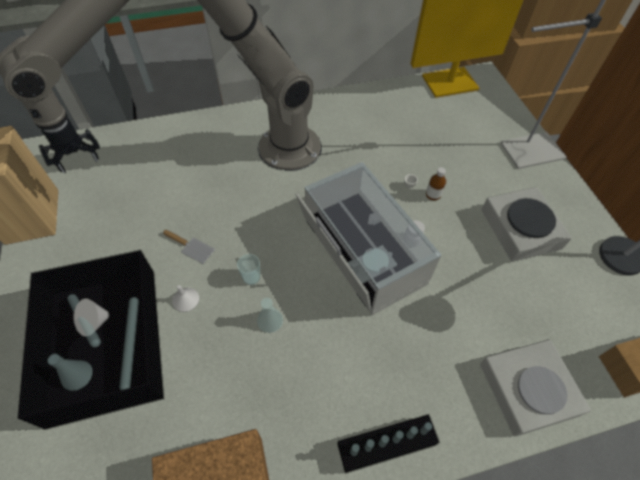

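View pics/side0.png

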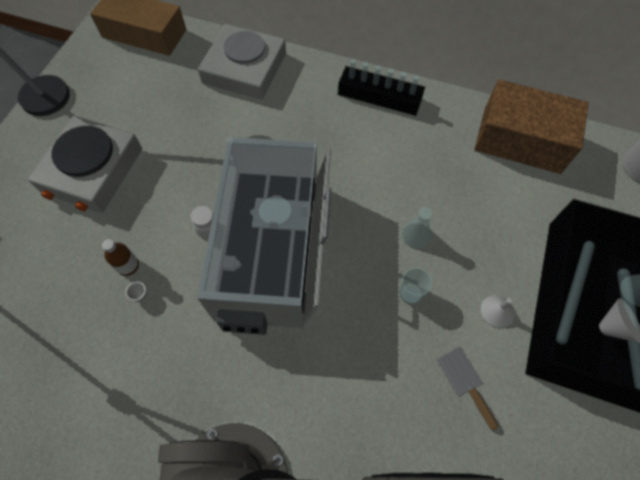

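The scene picture shows the cabinet centred at (370,240), with the flap on its lower left and the beaker (250,268) and flask (268,315) in front of it. In the side picture the cabinet is at (262,225), the control box at (243,320), the flap slightly ajar along column ~322, the carriage dish at (275,210) and the index at (232,263).

Run:
```python
from h import *
for n,box in (('side',(185,345,120,345)),('scene',(290,450,150,320))):
    c,p,d=load(n); P=cloud(c,d); x0,x1,y0,y1=box
    S=P[y0:y1,x0:x1].reshape(-1,3); S=S[np.isfinite(S[:,0])]
    print(n,np.histogram(S[:,2],bins=np.arange(-.01,.24,.01)))
    T=S[(S[:,2]>.170)&(S[:,2]<.188)]; print(len(T),cv2.minAreaRect(T[:,:2].astype(np.float32)*1000), np.median(T[:,2]))
    B=S[(S[:,2]>.195)]; print('bar',len(B),B[::max(1,len(B)//12)].round(3))
    p2=p[y0:y1,x0:x1]; k=600//(y1-y0); cv2.imwrite(f'pics/{n}_z.png',cv2.resize(p2[...,::-1],None,fx=k,fy=k,interpolation=cv2.INTER_CUBIC)); print(k)
```

```text
side (array([ 6223,  8037,    58,    73,   541,   276,   219,   227,   544,
         250,   297,   245,   887,   265,   247,   262,   271,   284,
       13292,  3085,    13,    83,   164,     0]), array([-0.01,  0.  ,  0.01,  0.02,  0.03,  0.04,  0.05,  0.06,  0.07,
        0.08,  0.09,  0.1 ,  0.11,  0.12,  0.13,  0.14,  0.15,  0.16,
        0.17,  0.18,  0.19,  0.2 ,  0.21,  0.22,  0.23]))
16373 ((523.9319458007812, 109.0342025756836), (403.6969909667969, 247.92030334472656), 14.860406875610352) 0.1784027974242885
bar 254 [[ 0.612  0.006  0.211]
 [ 0.606  0.009  0.198]
 [ 0.596 -0.006  0.21 ]
 [ 0.58  -0.004  0.212]
 [ 0.569 -0.004  0.209]
 [ 0.558 -0.009  0.213]
 [ 0.551 -0.017  0.213]
 [ 0.538 -0.014  0.212]
 [ 0.53  -0.019  0.212]
 [ 0.517 -0.019  0.213]
 [ 0.509 -0.024  0.212]
 [ 0.502 -0.029  0.211]
 [ 0.498 -0.026  0.198]]
2
scene (array([8327, 5810,  385,  212,  630,  461,  314,  201,  275,  215,  218,
        221,  180,  209,  173,  163,  162,  223, 7587,  964,    7,   82,
         64,    0]), array([-0.01,  0.  ,  0.01,  0.02,  0.03,  0.04,  0.05,  0.06,  0.07,
        0.08,  0.09,  0.1 ,  0.11,  0.12,  0.13,  0.14,  0.15,  0.16,
        0.17,  0.18,  0.19,  0.2 ,  0.21,  0.22,  0.23]))
8549 ((521.8848266601562, 108.28392028808594), (405.95758056640625, 252.43817138671875), 15.441845893859863) 0.17725256379041743
bar 150 [[ 0.497 -0.026  0.21 ]
 [ 0.508 -0.026  0.21 ]
 [ 0.516 -0.028  0.207]
 [ 0.526 -0.016  0.207]
 [ 0.538 -0.017  0.21 ]
 [ 0.549 -0.017  0.211]
 [ 0.556 -0.007  0.207]
 [ 0.569 -0.008  0.211]
 [ 0.577 -0.008  0.209]
 [ 0.585 -0.01   0.205]
 [ 0.598 -0.002  0.213]
 [ 0.607 -0.002  0.211]
 [ 0.614 -0.001  0.205]]
3
```

View pics/side_z.png

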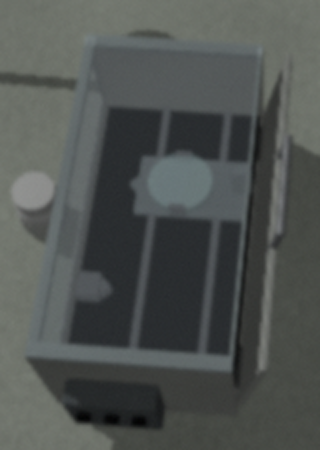

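View pics/scene_z.png

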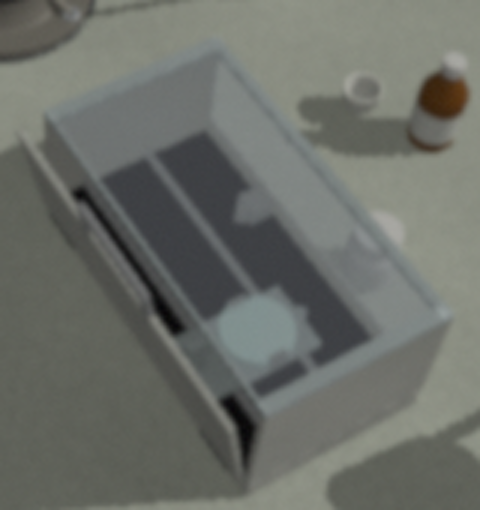

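Both crops (zoomed ×2 and ×3) show the carriage and its pointer tip, at side crop (131,185) and scene crop (320,348). The index tip is at side crop (113,289) and scene crop (234,212). The flap is ajar with the bar at its middle.

```bash
cat > frame.py <<'E'
from h import *
E
python3 - <<'E'
from h import *
pts={}
for n,box in (('side',(185,345,120,345)),('scene',(290,450,150,320))):
    c,p,d=load(n); P=cloud(c,d); x0,x1,y0,y1=box
    S=P[y0:y1,x0:x1].reshape(-1,3); S=S[np.isfinite(S[:,0])]
    T=S[(S[:,2]>.170)&(S[:,2]<.186)][:,:2]
    a=np.radians(15)
    for it in range(4):
        cx=np.array([-np.sin(a),np.cos(a)]); cy=-np.array([np.cos(a),np.sin(a)])
        X=T@cx;Y=T@cy
        # back edge max X per Y bin
        yb=np.linspace(np.percentile(Y,2)+.02,np.percentile(Y,98)-.02,30)
        xb=np.array([np.max(X[(abs(Y-y)<.006)]) for y in yb])
        k,b=np.polyfit(yb,xb,1); g=abs(xb-k*yb-b)<.004; k,b=np.polyfit(yb[g],xb[g],1)
        a-= -np.arctan(k) if False else 0
        da=np.arctan(k)
        a+= da*(1 if it<9 else 0)*(-1)*(-1)
        # direction: back edge = b+k*y along cy => new cy = cy + k cx
        ncy=cy+k*cx; ncy/=np.linalg.norm(ncy); a=np.arctan2(-ncy[1],-ncy[0])
    ym=(X>np.median(xb)-.18)&(X<np.median(xb)-.02)
    ymx=[np.max(Y[ym&(abs(X-(np.median(xb)-t))<.006)]) for t in np.linspace(.03,.17,15)]
    ymn=[np.min(Y[ym&(abs(X-(np.median(xb)-t))<.006)]) for t in np.linspace(.03,.17,15)]
    y1_,y0_=np.median(ymx),np.median(ymn)
    org=(np.median(xb)-.21)*cx+(y0_+y1_)/2*cy
    print(n,'ang',np.degrees(a),'back',np.median(xb),'y',y0_,y1_,y1_-y0_,'org',org)
A,Bq=load('side')[0],load('scene')[0]
def tri(p,q):
    o1,d1=ray(A,*p);o2,d2=ray(Bq,*q);d1=d1[0];d2=d2[0]
    s=np.linalg.lstsq(np.c_[d1,-d2],o2-o1,rcond=None)[0]; return (o1+s[0]*d1+o2+s[1]*d2)/2,np.linalg.norm(o1+s[0]*d1-o2-s[1]*d2)
cx=np.array([-np.sin(a),np.cos(a)]); cy=-np.array([np.cos(a),np.sin(a)])
for nm,p,q,z in (('ptr',(250.3,212.3),(396.7,266),.053),('idx',(241.3,264.3),(368,220.7),.055)):
    for X in (tri(p,q)[0],onz(A,*p,z)[0],onz(Bq,*q,z)[0]):
        print(nm,X.round(4),'cab',((X[:2]-org)@cx).round(4),((X[:2]-org)@cy).round(4))
# bystanders rough
for nm,p,z in (('beaker',(412,289),.04),('flask',(415,237),.03),('flasktop',(425,214),.12),('funnel',(498,312),.03)):
    X=onz(A,*p,z)[0]; print(nm,X.round(3),((X[:2]-org)@cx).round(3),((X[:2]-org)@cy).round(3))
c,p,d=load('side');P=cloud(c,d)
S=P[120:345,185:345].reshape(-1,3);S=S[(S[:,2]>.205)];L=(S[:,:2]-org)
print('bar cab',np.median(L@cx),np.percentile(L@cy,[1,50,99]),np.percentile(S[:,2],[50,98]))
E
```

```text
side ang 14.90622721077375 back 0.09389922062116458 y -0.7341486397085697 -0.33328647389074406 0.40086216581782563 org [0.54562247 0.02509857]
scene ang 15.143474313110719 back 0.0919594032692998 y -0.7333401426029506 -0.33253036832662997 0.4008097742763206 org [0.54526549 0.02528081]
ptr [ 0.5963  0.2095 -0.0017] cab 0.1645 -0.0974
ptr [0.5713 0.1909 0.053 ] cab 0.1531 -0.0684
ptr [0.6241 0.191  0.053 ] cab 0.1394 -0.1193
idx [0.4379 0.1605 0.0474] cab 0.1585 0.0683
idx [0.4352 0.1564 0.055 ] cab 0.1553 0.072
idx [0.4427 0.1598 0.055 ] cab 0.1566 0.0639
beaker [ 0.515 -0.239  0.04 ] -0.247 0.099
flask [ 0.652 -0.213  0.03 ] -0.258 -0.041
flasktop [ 0.671 -0.215  0.12 ] -0.265 -0.058
funnel [ 0.53  -0.441  0.03 ] -0.446 0.137
bar cab -0.038729252963007006 [-0.05869473  0.00429413  0.06047237] [0.21079063 0.21479218]
```

>>> servo_tool(turn=[[0, 0, 0.1], [0, 0, 0.2], [0, 0, 0.2], [0, 0, 0.2], [0, 0, 0.2], [0, 0, 0.2], [0, 0, 0.2], [0, 0, 0.2]], slide=[[1.2, 1.2, 0.5], [2.5, 2.5, 1], [3.8, 3.8, 1.5], [5.1, 5.1, 2], [6.4, 6.4, 2.3], [7.7, 7.7, 2.3], [9, 9, 2.3], [10.2, 10.4, 2.3]], hand=[1, 1, 1, 0.6, 0.5, 0.5, 0.5, 0.5])

```text
clock: 1.1
tcp_pos: [0.4685, -0.342, 0.3]
orientation: [-3.115, -0.406, 0.001]
contact_force: [0.7, 0.5, -0.4]
grip_width: 0.0427
gripper_force: 0.0
```

>>> servo_tool(turn=[[0, 0, 0], [0, 0, 0], [0, 0, 0], [0, 0, 0], [0, 0, 0], [0, 0, 0], [0, 0, 0], [0, 0, 0]], slide=[[0.7, 1.4, 0], [1.2, 2.8, 0], [1.6, 4.2, 0], [1.9, 5.6, 0], [2.1, 7, 0], [2.2, 8.3, 0], [2.3, 9.5, 0], [2.3, 10.8, 0]], hand=[0.5, 0.5, 0.5, 0.5, 0.5, 0.5, 0.5, 0.5])

```text
clock: 2.1
tcp_pos: [0.5364, -0.0184, 0.2999]
orientation: [3.115, 0.405, -0.001]
contact_force: [0.2, -0.2, -0.7]
grip_width: 0.0424
gripper_force: 0.0
```

```bash
cat > cab.py <<'E'
from h import *
org=np.array([.5454,.0252]);a=np.radians(15.0)
cx=np.array([-np.sin(a),np.cos(a)]); cy=-np.array([np.cos(a),np.sin(a)])
def tocab(X): X=np.atleast_2d(X); return np.c_[(X[:,:2]-org)@cx,(X[:,:2]-org)@cy,X[:,2]]
def toworld(C): C=np.atleast_2d(C); return np.c_[org+C[:,:1]*cx+C[:,1:2]*cy,C[:,2]]
E
python3 - <<'E'
from cab import *
o=r.get_obs();c,p,d=grab('wrist','w1'); P=cloud(c,d); C=tocab(P.reshape(-1,3))
m=(C[:,2]>.2)&(C[:,2]<.225)&(abs(C[:,1])<.08)&(C[:,0]<0)&(C[:,0]>-.08)
B=C[m];print(len(B),np.percentile(B,[2,25,50,75,98],axis=0).round(4)); print('tcp cab',tocab(o['tcp_pos']))
m=(C[:,2]>.16)&(C[:,2]<.19)&(abs(C[:,1])<.3)&(C[:,0]>-.06)
print(np.percentile(C[m],[1,50,99],axis=0).round(4))
E
```

```text
2539 [[-0.0448 -0.0553  0.2078]
 [-0.0427 -0.0314  0.2105]
 [-0.04   -0.0034  0.2115]
 [-0.0376  0.0282  0.2123]
 [-0.0352  0.0596  0.2134]]
tcp cab [[-0.03979941  0.01999815  0.29991324]]
[[-0.0339 -0.1368  0.1719]
 [ 0.0978 -0.0255  0.1787]
 [ 0.2047  0.1665  0.1806]]
```

View pics/w1.png

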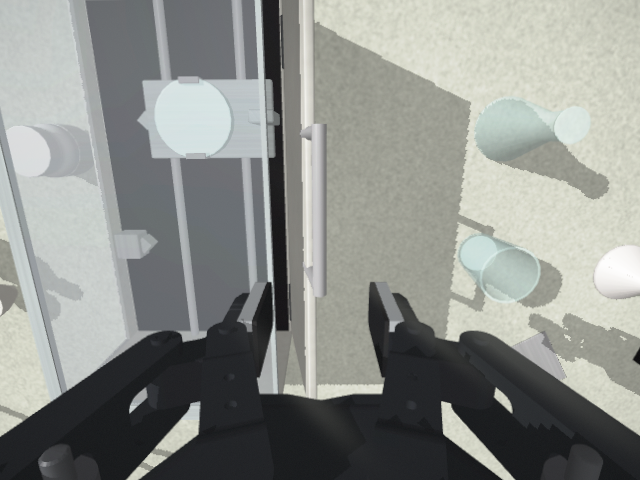

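The wrist picture shows the bar at (318,210) between the fingers, the pointer tip at (137,120), the index tip at (158,242), and the flask and beaker off to the right. The bar is centred under the tool at cabinet x −0.040.

>>> servo_tool(turn=[[0, 0, 0], [0, 0, 0], [0, 0, 0], [0, 0, 0], [0, 0, 0], [0, 0, 0], [0, 0, 0], [0, 0, 0]], slide=[[0, 0, -1.2], [0, 0, -2.4], [0, 0, -3.4], [0, 0, -3.8], [0, 0, -3.8], [0, 0, -3.8], [0, 0, -3.8], [0, 0, -3.8]], hand=[0.5, 0.5, 0.5, 0.5, 0.2, 0, 0, 0], squeeze=40)

```text
clock: 3.15
tcp_pos: [0.5373, -0.0191, 0.1874]
orientation: [3.115, 0.406, 0.003]
contact_force: [-0.9, 1.2, 4.3]
grip_width: 0.0085
gripper_force: 39.3
```

Run:
```python
from cab import *
c,p,d=load('wrist')
for nm,u,v in (('ptr',137,120),('idx',158,242),('tabL',262,118)):
    for z in (.053,.059,.104): print(nm,z,tocab(onz(c,u,v,z)).round(4))
# arc table in world TCP units relative to theta0=0.206
th=np.array([.206,.35,.5,.65,.8,.95,1.1,1.25,1.29])
C=np.c_[-.004-.175*np.sin(th),0*th+.02,.035+.175*np.cos(th)-.019]
W=toworld(C); print(np.c_[th,(W-W[0])/.03].round(2)); print(r.get_obs()['tcp_pos'])
```

```text
ptr 0.053 [[ 0.1554 -0.0691  0.053 ]]
ptr 0.059 [[ 0.1524 -0.0688  0.059 ]]
ptr 0.104 [[ 0.1298 -0.0662  0.104 ]]
idx 0.053 [[0.1504 0.0673 0.053 ]]
idx 0.059 [[0.1474 0.0655 0.059 ]]
idx 0.104 [[0.1254 0.0524 0.104 ]]
tabL 0.053 [[ 0.0211 -0.0704  0.053 ]]
tabL 0.059 [[ 0.0201 -0.07    0.059 ]]
tabL 0.104 [[ 0.013  -0.0673  0.104 ]]
[[ 0.21  0.    0.    0.  ]
 [ 0.35  0.21 -0.78 -0.23]
 [ 0.5   0.42 -1.55 -0.59]
 [ 0.65  0.6  -2.26 -1.07]
 [ 0.8   0.77 -2.89 -1.65]
 [ 0.95  0.92 -3.43 -2.32]
 [ 1.1   1.04 -3.87 -3.06]
 [ 1.25  1.12 -4.19 -3.87]
 [ 1.29  1.14 -4.26 -4.09]]
[ 0.53731065 -0.01912362  0.18739876]
```

>>> servo_tool(turn=[[0, 0, 0], [0, 0, 0], [0, 0, 0], [0, 0, 0], [0, 0, 0], [0, 0, 0], [0, 0, 0], [0, 0, 0]], slide=[[0.1, -0.4, -0.1], [0.21, -0.78, -0.23], [0.32, -1.18, -0.4], [0.42, -1.55, -0.59], [0.51, -1.91, -0.82], [0.6, -2.26, -1.07], [0.69, -2.58, -1.35], [0.77, -2.89, -1.65]], hand=[0, 0, 0, 0, 0, 0, 0, 0])

```text
clock: 4.15
tcp_pos: [0.5606, -0.1064, 0.1363]
orientation: [-3.115, -0.406, -0.002]
contact_force: [4.1, 6.2, 0.2]
grip_width: 0.0084
gripper_force: 40.1
```

>>> servo_tool(turn=[[0, 0, 0], [0, 0, 0], [0, 0, 0], [0, 0, 0], [0, 0, 0], [0, 0, 0], [0, 0, 0], [0, 0, 0]], slide=[[0.08, -0.28, -0.33], [0.15, -0.54, -0.67], [0.21, -0.77, -1.03], [0.27, -0.98, -1.41], [0.31, -1.15, -1.81], [0.35, -1.3, -2.22], [0.37, -1.37, -2.44], [0.37, -1.37, -2.48]], hand=[0, 0, 0, 0, 0, 0, 0, 0])

```text
clock: 5.15
tcp_pos: [0.5722, -0.1443, 0.0657]
orientation: [-3.113, -0.41, -0.003]
contact_force: [-9.9, 11.9, 41.4]
grip_width: 0.0083
gripper_force: 48.0
```

>>> servo_tool(turn=[[0, 0, 0], [0, 0, 0], [0, 0, 0], [0, 0, 0], [0, 0, 0], [0, 0, 1], [0, 0, 3], [0, 0, 5]], slide=[[0, 0, 0.15], [0, 0, 0.15], [0, 0, 0.15], [0, 0, 0.15], [0, 0, 1], [0, 0, 2.5], [0, 0, 4.2], [0, 0, 6]], hand=[0, 0.3, 0.3, 0.3, 0.3, 0.3, 0.3, 0.3])

```text
clock: 6.15
tcp_pos: [0.57, -0.1479, 0.2434]
orientation: [-2.951, -1.078, 0.003]
contact_force: [1.5, -0.4, -0.2]
grip_width: 0.0255
gripper_force: 0.0
```

Run:
```python
from cab import *
from scipy.spatial.transform import Rotation as Ro
o=r.get_obs();print(o['tcp_pos'],o['joints'].round(3),o['contact_force'].round(2))
c,p,d=grab('side','side1'); C=tocab(cloud(c,d).reshape(-1,3))
m=(C[:,0]<-.02)&(C[:,0]>-.19)&(abs(C[:,1])<.18)&(C[:,2]>.03)&(C[:,2]<.11); B=C[m]
k=np.polyfit(B[:,0],B[:,2],1);print(len(B),k,'theta',np.pi/2-np.arctan(-k[0]))
R0=Ro.from_rotvec(o['orientation'])
y=np.r_[cy,0]
for phi in (45,):
    f=np.radians(phi);z=np.r_[cx*np.sin(f),-np.cos(f)]
    for s in (1,-1):
        R=Ro.from_matrix(np.c_[np.cross(s*y,z),s*y,z]); print(s,'from now turn',np.degrees((R*R0.inv()).as_rotvec())/5)
g=np.array([[.016,-.070,.085]]); t=toworld(g)[0]+.019*z; print('grasp tcp',t,'pre(80mm back)',t-.09*z,'z',z)
```

```text
[ 0.56998316 -0.14790014  0.24341324] [ 0.477  0.358 -0.42   1.73   0.163  1.089 -0.865] [ 1.47 -0.43 -0.19]
567 [-0.34126767  0.03825766] theta 1.2419219503395278
1 from now turn [  3.16861145  10.12075337 -21.65481182]
-1 from now turn [ 9.05666843 -2.85217794 12.26443423]
grasp tcp [0.60539646 0.07174939 0.07156497] pre(80mm back) [0.6218676  0.01027824 0.13520458] z [-0.1830127   0.6830127  -0.70710678]
```

Run:
```python
from cab import *
from scipy.spatial.transform import Rotation as Ro
o=r.get_obs();c=r.get_calibration('wrist');R0=Ro.from_rotvec(o['orientation'])
p=-np.array(c['R']).T@c['t']; print('cam in tool',R0.inv().apply(p-o['tcp_pos']),'look',R0.inv().apply(np.array(c['R'])[2]))
```

```text
cam in tool [ 6.65180332e-02 -8.76179426e-06 -1.43400418e-01] look [-2.71308610e-01  2.07098916e-04  9.62492387e-01]
```

>>> servo_tool(turn=[[1, -0.3, 1.4], [2.1, -0.67, 2.9], [3.3, -1.04, 4.5], [4.5, -1.42, 6.1], [5.6, -1.78, 7.6], [6.8, -2.14, 9.2], [8, -2.5, 10.8], [9.06, -2.85, 12.26]], slide=[[0.3, 0, 0.4], [0.6, 0.3, 0.6], [0.9, 0.6, 0.6], [1.2, 1, 0.6], [1.5, 1.5, 0.5], [1.8, 2, 0.4], [2.1, 2.5, 0.2], [2.1, 2.9, 0]], hand=[0.4, 0.5, 0.5, 0.5, 0.5, 0.5, 0.5, 0.5])

```text
clock: 7.2
tcp_pos: [0.6339, -0.0609, 0.241]
orientation: [-1.49, -1.936, -0.618]
contact_force: [-0.1, -0.0, 0.4]
grip_width: 0.0427
gripper_force: 0.0
```

Run:
```python
from cab import *
from scipy.spatial.transform import Rotation as Ro
o=r.get_obs();R0=Ro.from_rotvec(o['orientation']);print(o['tcp_pos'],tocab(o['tcp_pos']),o['joints'].round(2))
f=np.radians(45);z=np.r_[cx*np.sin(f),-np.cos(f)];y=-np.r_[cy,0]
R=Ro.from_matrix(np.c_[np.cross(y,z),y,z]); print('left',np.degrees((R*R0.inv()).as_rotvec())/5)
g=toworld([[.016,-.070,.085]])[0]+.019*z
for b in (.1,.06,0): print(b,((g-b*z)-o['tcp_pos'])/.03)
grab('wrist','w2')
```

```text
[ 0.6339108  -0.06094382  0.24104264] [[-0.10611682 -0.06319921  0.24104264]] [ 0.77  0.81 -0.8   1.38 -0.19  1.43  0.39]
left [-0.04147329 -0.04645662  0.02475683]
0.1 [-0.34043573  2.14639784 -3.29223295]
0.06 [-0.58445266  3.05708145 -4.23504199]
0 [-0.95047807  4.42310685 -5.64925555]
```

View pics/w2.png

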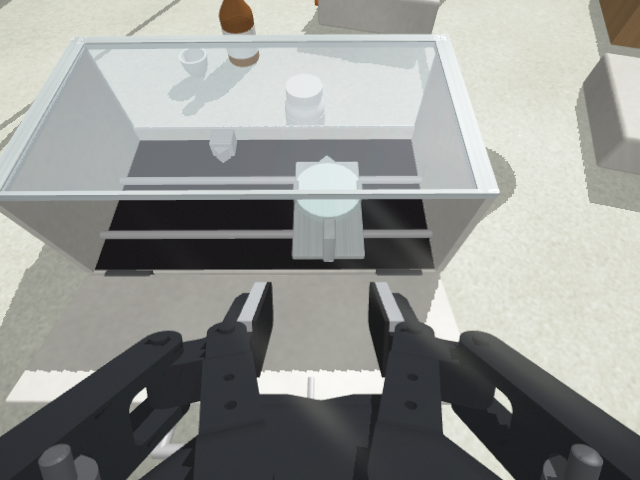

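The tilted wrist view shows the tab at (329,240), the pointer tip at (327,157) and the index tip at (224,161), with the flap down and a clear way in.

Run:
```python
from cab import *
c,p,d=load('wrist')
def onx(u,v,x):
    o,dd=ray(c,u,v); oc=tocab(o)[0]; dc=tocab(o+dd[0])[0]-oc; return oc+dc*(x-oc[0])/dc[0]
g=cv2.cvtColor(p,cv2.COLOR_RGB2GRAY)
for v in (232,240,250): print(v,g[v,312:346])
print('tab',onx(328.5,240,.004),onx(328.5,225,.016))
print('ptr',onx(327,157,.157),'idx',onx(224,161,.160))
print('front floor edge corners', tocab(onz(c,436,270,.035)),tocab(onz(c,97,270,.035)))
```

```text
232 [157 159 156 155 154 153 153 154 154 154 149 141 158 166 165 164 165 167
 167 167 166 166 156 147 156 159 158 159 159 160 157 155 155 153]
240 [157 159 157 154 154 154 154 156 157 154 149 138 144 147 147 147 146 145
 144 144 142 142 137 140 155 158 158 158 157 159 158 155 155 154]
250 [158 159 157 156 154 154 155 157 157 154 150 136 143 145 145 145 144 142
 142 141 140 136 139 152 153 157 159 158 157 159 160 156 153 155]
tab [ 0.004      -0.06903482  0.09789673] [ 0.016      -0.06906546  0.10613082]
ptr [ 0.157      -0.07007469  0.04793427] idx [0.16       0.06832359 0.0379925 ]
front floor edge corners [[ 5.90335994e-05 -1.90778765e-01  3.50000000e-02]] [[0.00149486 0.19183343 0.035     ]]
```

>>> servo_tool(turn=[[0, 0, 0], [0, 0, 0], [0, 0, 0], [0, 0, 0], [0, 0, 0], [0, 0, 0], [0, 0, 0], [0, 0, 0]], slide=[[-0.12, 0.7, -1.1], [-0.24, 1.4, -2.2], [-0.37, 2.15, -3.29], [-0.5, 2.6, -3.76], [-0.61, 3.06, -4.23], [-0.74, 3.5, -4.7], [-0.86, 3.96, -5.17], [-0.98, 4.42, -5.65]], hand=[0.5, 0.5, 0.5, 0.5, 0.5, 0.5, 0.5, 0.5])

```text
clock: 8.25
tcp_pos: [0.6042, 0.0718, 0.072]
orientation: [-1.499, -1.935, -0.614]
contact_force: [-0.5, 0.8, -0.2]
grip_width: 0.0428
gripper_force: 0.0
```

>>> servo_tool(turn=[[0, 0, 0], [0, 0, 0], [0, 0, 0], [0, 0, 0], [0, 0, 0], [0, 0, 0]], slide=[[0, 0, 0], [0, 0, 0], [0, 0, 0], [0, 0, 0], [0, 0, 0], [0, 0, 0]], hand=[0.4, 0.2, 0, 0, 0, 0], squeeze=30)

```text
clock: 9.0
tcp_pos: [0.6055, 0.0713, 0.0734]
orientation: [-1.497, -1.937, -0.618]
contact_force: [0.4, -5.2, 5.5]
grip_width: 0.0115
gripper_force: 32.9
```

Run:
```python
from cab import *
o=r.get_obs();print(o['tcp_pos'],tocab(o['tcp_pos']),o['joints'].round(2),o['contact_force'].round(1))
print(((toworld([[0,.138,0]])-toworld([[0,0,0]]))/.03).round(3))
```

```text
[0.60546345 0.07129708 0.07336683] [[ 0.0289808  -0.06994764  0.07336683]] [ 0.65  0.93 -0.79  1.64 -0.17  1.01  0.39] [ 0.4 -5.2  5.5]
[[-4.443 -1.191  0.   ]]
```

>>> servo_tool(turn=[[0, 0, 0], [0, 0, 0], [0, 0, 0], [0, 0, 0], [0, 0, 0], [0, 0, 0], [0, 0, 0], [0, 0, 0]], slide=[[-0.28, -0.075, 0], [-0.56, -0.15, 0], [-0.84, -0.225, 0], [-1.12, -0.3, 0], [-1.4, -0.375, 0], [-1.68, -0.45, 0], [-1.96, -0.525, 0], [-2.24, -0.6, 0]], hand=[0, 0, 0, 0, 0, 0, 0, 0])

```text
clock: 10.0
tcp_pos: [0.5389, 0.0534, 0.0733]
orientation: [-1.498, -1.937, -0.619]
contact_force: [4.4, -4.2, 3.6]
grip_width: 0.0112
gripper_force: 32.8
```

>>> servo_tool(turn=[[0, 0, 0], [0, 0, 0], [0, 0, 0], [0, 0, 0], [0, 0, 0], [0, 0, 0], [0, 0, 0], [0, 0, 0]], slide=[[-0.3, -0.08, 0], [-0.6, -0.16, 0], [-0.95, -0.25, 0], [-1.3, -0.35, 0], [-1.7, -0.455, 0], [-2.1, -0.56, 0], [-2.2, -0.59, 0], [-2.2, -0.59, 0]], hand=[0, 0, 0, 0, 0, 0, 0, 0])

```text
clock: 11.0
tcp_pos: [0.4723, 0.0355, 0.0733]
orientation: [-1.497, -1.937, -0.618]
contact_force: [0.6, -6.9, 5.7]
grip_width: 0.0115
gripper_force: 33.3
```

Run:
```python
from cab import *
o=r.get_obs();print(o['tcp_pos'],tocab(o['tcp_pos']),o['contact_force'].round(1))
grab('wrist','w3')
```

```text
[0.47225901 0.03553365 0.07327598] [[0.02891182 0.06797422 0.07327598]] [ 0.6 -6.9  5.7]
```

View pics/w3.png

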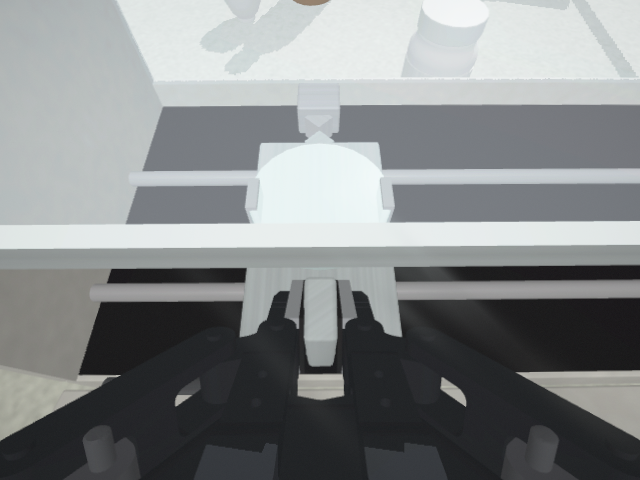

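The close view shows the pointer tip (about 320,131) facing the index nose (about 319,138). Next I measure the offset at sub-pixel level.

Run:
```python
from cab import *
c,p,d=load('wrist')
g=cv2.GaussianBlur(cv2.cvtColor(p,cv2.COLOR_RGB2GRAY),(3,3),0).astype(int)
# index block edges (z=.059 top), plate rear edges z=.053
def edges(v,l,rr):
    out=[]
    for a,b in (l,rr):
        q=abs(np.diff(g[v,a:b])).astype(float); q[q<q.max()*.3]=0; out.append((np.arange(len(q))@q)/q.sum()+a+.5)
    return out
for v in (92,98,104,112,118): 
    e=edges(v,(285,310),(328,352)); print('idx',v,e,[tocab(onz(c,x,v,.059))[0,1].round(4) for x in e])
for v in (146,150,154):
    e=edges(v,(245,272),(370,398)); print('plate',v,e,[tocab(onz(c,x,v,.053))[0,:2].round(4) for x in e])
cv2.imwrite('pics/w3z.png',cv2.resize(p[75:165,260:380,::-1],None,fx=6,fy=6,interpolation=cv2.INTER_CUBIC))
```

```text
idx 92 [np.float64(297.77272727272725), np.float64(338.9)] [np.float64(0.085), np.float64(0.0556)]
idx 98 [np.float64(297.2), np.float64(339.125)] [np.float64(0.0852), np.float64(0.0556)]
idx 104 [np.float64(297.5), np.float64(338.3)] [np.float64(0.0849), np.float64(0.0564)]
idx 112 [np.float64(296.9782608695652), np.float64(339.453125)] [np.float64(0.085), np.float64(0.0559)]
idx 118 [np.float64(297.45238095238096), np.float64(339.04411764705884)] [np.float64(0.0845), np.float64(0.0564)]
plate 146 [np.float64(259.4156626506024), np.float64(378.609756097561)] [array([0.1418, 0.1097]), array([0.1411, 0.0305])]
plate 150 [np.float64(259.02222222222224), np.float64(379.3837209302326)] [array([0.1383, 0.1096]), array([0.1375, 0.0303])]
plate 154 [np.float64(258.43975903614455), np.float64(379.5987654320988)] [array([0.1347, 0.1097]), array([0.134 , 0.0305])]
```

View pics/w3z.png

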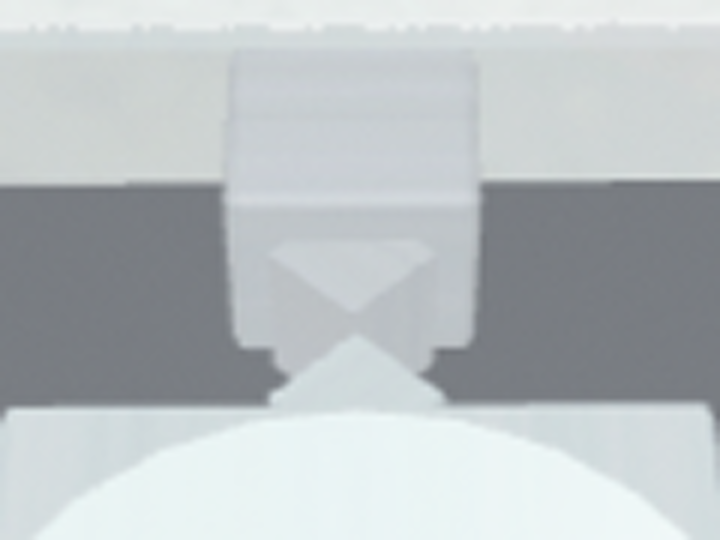

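The crop shows the two tips lined up to within about 1 px (354 vs 358 at ×6), an offset of roughly 0.4 mm. I release now.

>>> servo_tool(turn=[[0, 0, 0], [0, 0, 0], [0, 0, 0], [0, 0, 0], [0, 0, 0], [0, 0, 0], [0, 0, 0]], slide=[[0, 0, 0], [0, 0, 0], [0, 0, 0], [0, 0, 0], [0, 0, 0], [0, 0, 0], [0, 0, 0]], hand=[0.1, 0.2, 0.4, 0.5, 0.5, 0.5, 0.5])

```text
clock: 11.92
tcp_pos: [0.4712, 0.0367, 0.0729]
orientation: [-1.494, -1.936, -0.617]
contact_force: [0.2, 0.5, -0.8]
grip_width: 0.0428
gripper_force: 0.0
```

Run:
```python
from cab import *
o=r.get_obs();print(o['contact_force'].round(1),o['tcp_pos'])
c,p,d=grab('wrist')
g=cv2.GaussianBlur(cv2.cvtColor(p,cv2.COLOR_RGB2GRAY),(3,3),0).astype(int)
def edges(v,l,rr):
    out=[]
    for a,b in (l,rr):
        q=abs(np.diff(g[v,a:b])).astype(float); q[q<q.max()*.3]=0; out.append((np.arange(len(q))@q)/q.sum()+a+.5)
    return out
for v,z,l,rr in ((112,.059,(285,310),(328,352)),(150,.053,(245,272),(370,398))):
    e=edges(v,l,rr);print(np.mean([tocab(onz(c,x,v,z))[0,1] for x in e]),e)
```

```text
[ 0.2  0.5 -0.8] [0.47122334 0.03673673 0.07289343]
0.07041623152778088 [np.float64(298.35483870967744), np.float64(340.9782608695652)]
0.0700548769041677 [np.float64(260.3414634146341), np.float64(380.6111111111111)]
```

>>> servo_tool(turn=[[0, 0, 0], [0, 0, 0], [0, 0, 0], [0, 0, 0], [0, 0, 0], [0, 0, 0], [0, 0, 0]], slide=[[0.12, -0.46, 0.48], [0.37, -1.36, 1.41], [0.61, -2.28, 2.36], [0.86, -3.19, 3.3], [1.1, -3.9, 4.4], [1.3, -4.2, 5.6], [1.5, -4.3, 7]], hand=[0.5, 0.5, 0.5, 0.5, 0.5, 0.4, 0.35])

```text
clock: 12.85
tcp_pos: [0.5161, -0.0932, 0.2836]
orientation: [-1.496, -1.934, -0.616]
contact_force: [0.4, -0.4, 0.4]
grip_width: 0.0299
gripper_force: 0.0
```

Run:
```python
from cab import *
from scipy.spatial.transform import Rotation as Ro
o=r.get_obs();R0=Ro.from_rotvec(o['orientation']);print(o['tcp_pos'],tocab(o['tcp_pos']),o['joints'].round(2))
b=np.radians(15);R=Ro.from_matrix(np.array([[np.cos(b),np.sin(b),0],[np.sin(b),-np.cos(b),0],[0,0,-1.]]).copy())
print('turn',np.degrees((R*R0.inv()).as_rotvec())/5)
th=1.245
for z in (.13,0):
    t=toworld([[-.004-.175*np.sin(th),.02,.035+.175*np.cos(th)-.019+z]])[0]; print(t,(t-o['tcp_pos'])/.03)
th=np.array([1.245,1.1,.95,.8,.65,.5,.35,.2,.1,0,-.03])
W=toworld(np.c_[-.004-.175*np.sin(th),0*th+.02,.035+.175*np.cos(th)-.019]); print(np.c_[th,(W-W[0])/.03].round(2))
c,p,d=grab('side'); C=tocab(cloud(c,d).reshape(-1,3))
m=(C[:,0]<-.02)&(C[:,0]>-.19)&(abs(C[:,1])<.18)&(C[:,2]>.03)&(C[:,2]<.11); B=C[m]
k=np.polyfit(B[:,0],B[:,2],1);print(len(B),'theta',np.pi/2-np.arctan(-k[0]))
```

```text
[ 0.51607497 -0.09318498  0.2835881 ] [[-0.10676123  0.05896609  0.2835881 ]] [ 0.99  0.64 -0.87  1.6  -0.24  1.45  0.47]
turn [ -8.64416024   4.96154787 -16.90069728]
[ 0.57002749 -0.14398511  0.20201108] [ 1.79841739 -1.69333767 -2.71923408]
[ 0.57002749 -0.14398511  0.07201108] [ 1.79841739 -1.69333767 -7.05256741]
[[ 1.25  0.    0.    0.  ]
 [ 1.1  -0.08  0.32  0.78]
 [ 0.95 -0.2   0.75  1.53]
 [ 0.8  -0.35  1.3   2.2 ]
 [ 0.65 -0.52  1.93  2.78]
 [ 0.5  -0.71  2.64  3.25]
 [ 0.35 -0.91  3.41  3.61]
 [ 0.2  -1.13  4.22  3.85]
 [ 0.1  -1.28  4.78  3.94]
 [ 0.   -1.43  5.34  3.97]
 [-0.03 -1.48  5.51  3.96]]
6877 theta 1.2457305168924893
```

>>> servo_tool(turn=[[-0.86, 0.5, -1.7], [-1.73, 1, -3.4], [-2.6, 1.5, -5.1], [-3.46, 2, -6.8], [-4.3, 2.5, -8.45], [-5.2, 3, -10.1], [-6.05, 3.5, -11.8], [-6.9, 4, -13.5]], slide=[[0.2, -0.2, 0.3], [0.4, -0.4, 0.3], [0.7, -0.6, 0.3], [0.9, -0.9, 0.3], [1.2, -1.1, 0.2], [1.4, -1.3, 0], [1.6, -1.5, -0.5], [1.8, -1.69, -1]], hand=[0.35, 0.35, 0.35, 0.35, 0.35, 0.35, 0.35, 0.35])

```text
clock: 13.9
tcp_pos: [0.5701, -0.1431, 0.2527]
orientation: [-2.885, -0.822, -0.155]
contact_force: [0.5, 0.0, 0.2]
grip_width: 0.03
gripper_force: 0.0
```

Run:
```python
from cab import *
from scipy.spatial.transform import Rotation as Ro
o=r.get_obs();R0=Ro.from_rotvec(o['orientation']);print(o['tcp_pos'],tocab(o['tcp_pos']),o['joints'].round(2))
b=np.radians(15);R=Ro.from_matrix(np.array([[np.cos(b),np.sin(b),0],[np.sin(b),-np.cos(b),0],[0,0,-1.]]).copy())
print('turn',np.degrees((R*R0.inv()).as_rotvec())/5,(np.array([.570,-.144,.202])-o['tcp_pos'])/.03)
```

```text
[ 0.57011165 -0.14311635  0.25267977] [[-0.16897696  0.01969385  0.25267977]] [ 0.63  0.36 -0.5   1.73 -0.    1.06 -0.86]
turn [-1.73067598  0.96730223 -3.35045709] [-0.00372173 -0.02945492 -1.68932557]
```

>>> servo_tool(turn=[[-0.87, 0.48, -1.7], [-1.73, 0.97, -3.35], [-1.73, 0.97, -3.35], [-1.73, 0.97, -3.35], [-1.73, 0.97, -3.35]], slide=[[0, 0, -0.5], [0, -0.03, -1.2], [0, -0.03, -1.7], [0, -0.03, -1.7], [0, -0.03, -1.7]], hand=[0.35, 0.35, 0.35, 0.35, 0.35])

```text
clock: 14.52
tcp_pos: [0.5702, -0.1451, 0.2023]
orientation: [-3.111, -0.416, -0.003]
contact_force: [0.1, -0.1, 0.4]
grip_width: 0.03
gripper_force: 0.0
```

Run:
```python
from cab import *
o=r.get_obs();print(o['tcp_pos'],tocab(o['tcp_pos']),o['orientation'].round(3))
c,p,d=grab('wrist'); C=tocab(cloud(c,d).reshape(-1,3))
m=(C[:,2]>.08)&(C[:,2]<.105)&(C[:,1]<0)&(C[:,1]>-.055)&(C[:,0]<-.15)&(C[:,0]>-.19)
print(m.sum(),np.percentile(C[m],[2,50,98],axis=0).round(4))
```

```text
[ 0.57019538 -0.14512605  0.2023135 ] [[-0.17093985  0.02013313  0.2023135 ]] [-3.111e+00 -4.160e-01 -3.000e-03]
1318 [[-0.1761 -0.0547  0.0895]
 [-0.1704 -0.0354  0.0958]
 [-0.1519 -0.0016  0.098 ]]
```

>>> servo_tool(turn=[[0, 0, 0], [0, 0, 0], [0, 0, 0], [0, 0, 0], [0, 0, 0], [0, 0, 0], [0, 0, 0], [0, 0, 0]], slide=[[0, 0, -1.3], [0, 0, -2.6], [0, 0, -3.6], [0, 0, -4.3], [0, 0, -4.3], [0, 0, -4.3], [0, 0, -4.3], [0, 0, -4.3]], hand=[0.35, 0.35, 0.35, 0.35, 0.2, 0, 0, 0], squeeze=40)

```text
clock: 15.58
tcp_pos: [0.5703, -0.1442, 0.0736]
orientation: [-3.111, -0.417, -0.002]
contact_force: [-2.3, 0.5, 0.4]
grip_width: 0.0085
gripper_force: 39.3
```

>>> servo_tool(turn=[[0, 0, 0], [0, 0, 0], [0, 0, 0], [0, 0, 0], [0, 0, 0], [0, 0, 0], [0, 0, 0], [0, 0, 0]], slide=[[-0.04, 0.16, 0.39], [-0.08, 0.32, 0.78], [-0.14, 0.53, 1.16], [-0.2, 0.75, 1.53], [-0.27, 1.02, 1.87], [-0.35, 1.3, 2.2], [-0.43, 1.6, 2.5], [-0.52, 1.93, 2.78]], hand=[0, 0, 0, 0, 0, 0, 0, 0])

```text
clock: 16.58
tcp_pos: [0.5552, -0.0876, 0.1582]
orientation: [3.114, 0.415, 0.004]
contact_force: [-0.9, -10.2, 4.2]
grip_width: 0.0085
gripper_force: 39.1
```

>>> servo_tool(turn=[[0, 0, 0], [0, 0, 0], [0, 0, 0], [0, 0, 0], [0, 0, 0], [0, 0, 0], [0, 0, 0], [0, 0, 0]], slide=[[-0.1, 0.35, 0.25], [-0.19, 0.71, 0.47], [-0.29, 1.09, 0.66], [-0.39, 1.48, 0.83], [-0.5, 1.88, 0.96], [-0.61, 2.29, 1.07], [-0.68, 2.57, 1.12], [-0.76, 2.85, 1.16]], hand=[0, 0, 0, 0, 0, 0, 0, 0])

```text
clock: 17.58
tcp_pos: [0.5322, -0.0009, 0.1934]
orientation: [-3.113, -0.417, -0.004]
contact_force: [-1.0, -5.5, 6.9]
grip_width: 0.0085
gripper_force: 41.5
```

>>> servo_tool(turn=[[0, 0, 0], [0, 0, 0], [0, 0, 0], [0, 0, 0], [0, 0, 0], [0, 0, 0]], slide=[[-0.05, 0.2, 0.01], [-0.1, 0.4, 0.02], [-0.15, 0.56, 0.03], [-0.18, 0.65, 0.03], [-0.2, 0.73, 0.02], [-0.2, 0.73, 0.02]], hand=[0, 0, 0, 0, 0, 0])

```text
clock: 18.32
tcp_pos: [0.5276, 0.0161, 0.1937]
orientation: [3.11, 0.411, 0.006]
contact_force: [2.9, -17.9, 4.8]
grip_width: 0.0082
gripper_force: 42.1
```

>>> servo_tool(turn=[[0, 0, 0], [0, 0, 0], [0, 0, 0], [0, 0, 0], [0, 0, 0], [0, 0, 0], [0, 0, 0], [0, 0, 0]], slide=[[0.03, -0.12, 0], [0.03, -0.12, 0], [0.03, -0.12, 0], [0.03, -0.12, 0], [0.03, -0.12, 0.8], [0.03, -0.12, 2], [0.03, -0.12, 3.5], [0.03, -0.12, 5]], hand=[0, 0.2, 0.35, 0.35, 0.35, 0.35, 0.35, 0.35])

```text
clock: 19.32
tcp_pos: [0.5263, 0.0185, 0.343]
orientation: [-3.11, -0.419, -0.001]
contact_force: [0.0, -0.3, -0.3]
grip_width: 0.03
gripper_force: 0.0
```

Run:
```python
from cab import *
o=r.get_obs();print(o['tcp_pos'],o['contact_force'].round(1))
c,p,d=grab('wrist','w5'); C=tocab(cloud(c,d).reshape(-1,3))
m=(C[:,2]>.2)&(C[:,2]<.225)&(C[:,1]<0.06)&(C[:,1]>-.06)&(abs(C[:,0])<.05)
x=np.median(C[m][:,0]);print(m.sum(),x,'theta',np.arcsin((-.004-x)/.175))
g=cv2.resize(p[...,::-1],None,fx=1,fy=1); 
for nm,C0 in (('ptr',[.157,.0704,.053]),('idx',[.16,.0704,.053])): print(nm,proj(c,toworld([C0])))
```

```text
[0.52633189 0.01852667 0.34296448] [ 0.  -0.3 -0.3]
1824 -0.005435039316531738 theta 0.00820031657089683
ptr [[197.90808684 233.93388267]]
idx [[195.60627517 233.92003678]]
```

View pics/w5.png

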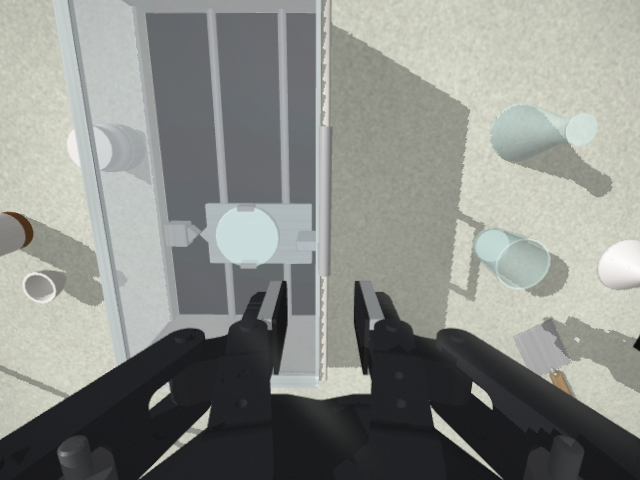

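The picture shows the flap shut (about 0.008 rad), the pointer and index tip to tip near (198,234), the bystanders standing and the gripper clear.

```bash
python3 -c "
from bench import r
print(r.hand_in())"
```

```text
the job is handed in; nothing more can be done
None
```

I handed the job in at about 19 s; no verdict came back. On my last checks the carriage was let go within about 0.5 mm of the index, the flap was shut to about 0.01 rad, the bystanders in view were standing, and the gripper was clear.

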